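Lay the tea tin down on the serving board

TASK

Lay the square tea tin on its side on the wooden serving board behind it: slide it until its foot meets the board's front edge, then push high on its face so that it tips over and lies flat and straight across the board, lid away from the robot, with well over half of it resting on the board. Do not lift the tin, and leave the canister and the glass jar standing where they are.

Things in the scene. Friction and masses are not known exactly. Their poses are not given: they have to be found in the camera images.
- tea_tin: Square tea tin, lid closed, 68 x 68 x 101 mm tall, 0.13 to 0.27 kg, loose, upright in any of the row's three places, 12 to 30 mm short of the board, one face toward the board within 6 degrees. Origin: centre of its underside; x points at the board, z up to the lid. Pushed low it slides; pushed near the top it tips, even without a stop.
- board: Dark wooden serving board, 120 (x) by 420 mm (y), top 13 mm up, fixed. Its long front edge (own x = -60 mm) faces the robot and is the stop; brass handles 30 mm high at its two ends. Origin: on the worktop under its middle; x away from the robot, y along it, z up. Tin, canister and jar stand in a row along the front edge, about 140 mm apart, in any order, the middle one opposite its middle.
- canister: Round ceramic canister with a wooden knobbed lid, 70 mm in diameter and 120 mm tall, about 0.75 kg, loose, standing in the row. Leave it alone. Origin: centre of its underside.
- jar: Round glass jar with a grey metal lid, 64 mm in diameter and 120 mm tall, about 0.33 kg, loose, standing in the row. Leave it alone. Origin: centre of its underside.
Not all that is in view belongs to the job. What is shaped like the tea_tin but orange or pink is not meant.

How it is judged:
On the way:
1. the tin, still upright, has been slid until its foot is at the board's front edge (within 8 mm) (x of tea_tin in the frame of board above -0.102 m and angle between tea_tin's own z axis and vertical below 0.25 rad), for 0.1 s.
At the end, for the whole second after the job is handed in: The tin lies on its side on the board, level within 10 degrees, straight across within 17, lid away from the robot, underside from 40 mm outside to 30 mm inside the front edge, its axis 37 to 57 mm above the worktop, at rest; canister and jar upright and within 20 mm of their places (angle between tea_tin's own z axis and vertical between 1.39 and 1.75 rad and angle between the z axis of tea_tin and the x axis of board, either way round below 0.3 rad and x of tea_tin in the frame of board between -0.1 and -0.03 m and z of tea_tin in the frame of board between 0.037 and 0.057 m and linear speed of tea_tin below 0.02 m/s and angle between each of canister, jar's own z axis and vertical below 0.15 rad and distance of each of canister, jar from where it was at the start of the episode below 0.02 m); the robot touches nothing.
It fails at once if the tin is lifted (the centre of its underside more than 80 mm above the worktop) (height (world z) of tea_tin above 0.08 m).
It fails at once if the canister is moved by more than 20 mm (distance of canister from where it was at the start of the episode above 0.02 m).
It fails at once if the jar is moved by more than 20 mm (distance of jar from where it was at the start of the episode above 0.02 m).
It also fails if it takes over 35 s, if anything falls off the work surface, if the arm or the gripper's body presses on something with over 40 N, if the wrist force passes 120 N, or if a joint passes its speed limit or range.

ROBOT

A 6-joint arm with a two-finger parallel gripper is mounted at the origin on a cart in front of the work surface, level with it; the furniture and walls round the work are solid. World frame = base frame: x ahead of the robot, y to its left, z up, the work surface at z = 0. Lengths are in m, angles in rad, forces in N, time in s.
With the tool pointing down it reaches from about 0.25 to 0.775 m from the base axis. Payload 4 kg.
Tool frame: the origin (TCP) lies midway between the tips of the shut fingers; the grasp point (between the pads) lies 19 mm behind it (r.grip_depth is the distance from the TCP to the grasp point, in m); z points along the fingers, y is the line along which they close (so a half turn about z gives the same grasp; the last joint's range is limited). The gripper opens to 85 mm and grips with 20 to 120 N. Pads are 22 mm wide; open, the fingers measure 114 mm over their backs; the gripper's body (76 mm by 85 mm) begins 54 mm behind the grasp point. The pads swing forward as they close: fully open they stand 13 mm farther back than shut.
Start: joints at [1.05, 0.087, 1.371, -0, 1.684, -0.103], TCP at [0.223, 0.503, 0.231] pointing down, gripper open.
Joint ranges: [-3.1, 3.1], [-0.76, 2.03], [0.27, 2.55], [-1.08, 4.22], [0.17, 2.65], [-2.57, 2.57]. Speed limits (rad/s): [2.79, 2.79, 3.14, 3.14, 3.14, 3.14].

INTERFACE

Orientations are given as [roll, pitch, yaw] about the fixed x, y, z axes, in that order (R = Rz(yaw) Ry(pitch) Rx(roll)).
In Python, from cell import r gives the robot as it stands.
- The arm moves only by the tool jog_arm, never from a script. Its argument "series" is a list of rows, each a list of 7 numbers: the shift along the world's x, y, z in cm, then the turn, a rotation vector about the world's x, y, z in degrees, then the gripper's target within -1 to 1 (shut at 1, half-way at 0, fully open at -1). A call has 1 to 12 rows; each row is the pose to reach, as a shift and turn from the pose commanded when the call began; what a row does not reach only later rows make up. A row lasts 1/10 s, in which the tool goes at most 50 mm and 8.59 degrees, less where a joint would pass 70% of its speed; a pose out of reach is approached as far as the arm can. A call with a gripper value outside its range is refused whole. The fingers move at their own pace and stop on an object; "grip_force" is the grip in N (left out, the last holds). Time passes only in rows, so rows that repeat a pose let the fingers close. It gives the time, the measured TCP pose, the force, the opening and the grip force at its end, in the units of the state.
- r.get_state(): the state, without advancing time (a new reading comes with each control period).
- r.grab_frame(name): name is "scene" or "top" or "wrist"; returns the picture (480x640x3 uint8, blue, green, red); there is no depth.
- r.camera_params(name): a dict with "fx", "fy", "cx", "cy" (pixels), "R" (3x3) and "t" (3): a world point X has camera coordinates R X + t; the wrist camera has in their place "tool_from_camera" (4x4, takes a point from camera to tool coordinates, whose origin is the TCP and whose axes are the flange's). Camera axes: x right, y down, z forward; pixel columns grow to the right and rows downward; lengths in m; the calibration is good to about 2 mm. The wrist camera is an equidistant fisheye: a pixel r from the principal point sees the ray r / f radians off the axis. A picture is of the moment at which its call begins: read the wrist's pose just before it. camera_params takes no time and is no camera call.
- r.job_done(): hands the job in; it is judged then, once.
The state is a dict: "time": time; "qpos": joint angles; "joint_vel": joint speeds; "tau": joint torques, N m; "tcp_pos": TCP position; "ee_rot": TCP orientation; "wrist_force": force on the tool from outside, world axes, zero at the start; "torque": the same for the moment, N m; "opening": finger opening in m; "finger_force": force on a finger pad.
Only numpy, scipy, OpenCV 4.12 (cv2) and the standard library are available. Lean on these libraries where they do the work, as an engineer would, in place of code of your own. Each camera call takes 0.05 s, during which the arm holds its last target. There are 200 camera calls.

## Working session

There is one attempt and no reset: what is moved stays moved. The work goes in short steps, Python scripts to look and compute and a tool call to move; the robot and the scene stay as the last step left them, time stands still between calls to the robot, and variables do not carry over. Pictures are saved under pics/ and viewed, at most 10 in all, crops included, and the job is handed in when it is done.

Besides the shell and the picture viewer there is one more tool, called after "Call:" as name(argument=value, ...) on one line, values as JSON. jog_arm: Moves the arm, as the interface text tells. Its arguments: {"type":"object","properties":{"series":{"type":"array","items":{"type":"array","items":{"type":"number"}}},"grip_force":{"type":"number"}},"required":["series"]}

```bash
mkdir -p pics
python3 - <<'E'
from cell import r
import cv2,numpy as np
for n in("scene","top"):
    cv2.imwrite(f"pics/{n}0.png",r.grab_frame(n))
    p=r.camera_params(n);print(n,p["fx"],p["cx"],p["cy"],np.round(-np.array(p["R"]).T@p["t"],3))
s=r.get_state();print(s["time"],s["tcp_pos"],s["ee_rot"],s["opening"])
E
```

```text
scene 459.68071960157346 318.2700404262937 237.84640276898443 [0.082 0.006 0.788]
top 557.6533658254816 316.1528097572114 246.94646587561292 [ 0.4   -0.006  1.114]
0.1 [0.22292001 0.50229733 0.23024722] [-3.13958082e+00 -2.05256871e-04  2.72382103e+00] 0.08536300705169712
```

View pics/scene0.png

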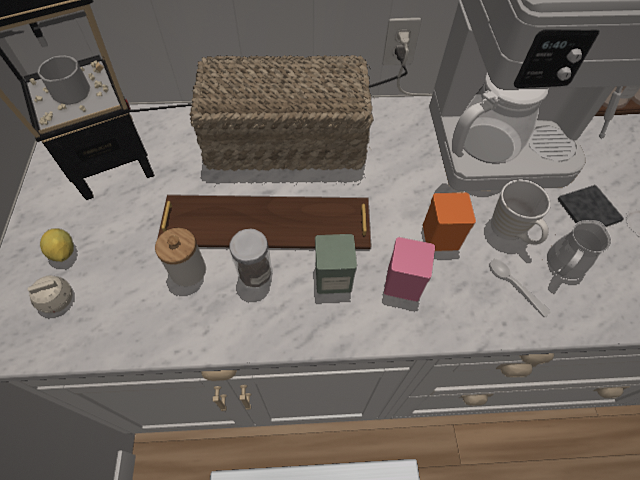

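View pics/top0.png

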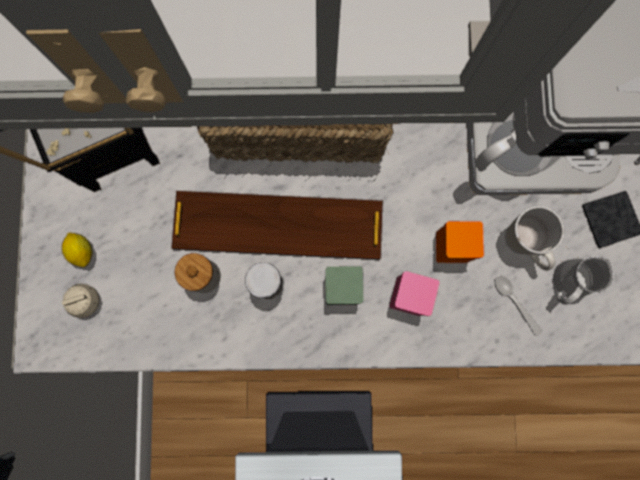

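The scene view shows the green tin at (335,265), jar (251,255), canister (180,260) and board spanning (162–370, 195–248). In the top view the tin's lid is at (344,286), with a pink decoy close to its right at (416,294) and the board at about (173–382, 192–259), slightly turned.

```bash
cat > h.py <<'E'
import cv2,numpy as np
from cell import r
def cast(n,uv,z):
    p=r.camera_params(n);R=np.array(p["R"]);t=np.array(p["t"])
    uv=np.atleast_2d(uv).astype(float)
    d=np.c_[(uv[:,0]-p["cx"])/p["fx"],(uv[:,1]-p["cy"])/p["fy"],np.ones(len(uv))]@R
    c=-R.T@t
    return c+d*((z-c[2])/d[:,2])[:,None]
def blob(m,seed=None):
    cs=cv2.findContours(m.astype(np.uint8),cv2.RETR_EXTERNAL,cv2.CHAIN_APPROX_NONE)[0]
    return max(cs,key=cv2.contourArea)[:,0]
def rect(P):
    c,s,a=cv2.minAreaRect((P[:,:2]*1000).astype(np.float32));return np.round(c,1),np.round(s,1),round(a,1)
def tops(im):
    hsv=cv2.cvtColor(im,cv2.COLOR_BGR2HSV);h,s,v=cv2.split(hsv)
    return h,s,v
E
python3 - <<'E'
from h import *
im=cv2.imread("pics/top0.png");h,s,v=tops(im)
print("hsv tin",h[286,344],s[286,344],v[286,344],"front",[tuple(map(int,(h[y,344],s[y,344],v[y,344]))) for y in(300,303,306)],"board",h[225,280],s[225,280],v[225,280],"pink",h[294,416],s[294,416])
roi=np.zeros_like(h);roi[180:330,160:470]=1
g=(h>50)&(h<90)&(s>50)&(roi>0);c=blob(g);print("tin",rect(cast("top",c,.101)))
gs=(g&(v>85)).astype(np.uint8);c=blob(gs);print("tin bright",rect(cast("top",c,.101)))
q=(((h>165)|(h<5))&(s>100)&(v>150)&(roi>0));c=blob(q);P=cast("top",c,.1);print("pink",rect(P),cv2.boxPoints(cv2.minAreaRect(P[:,:2].astype(np.float32))).round(3).tolist())
b=((h<15)|(h>170))&(s>90)&(v<110)&(v>15)&(roi>0);b[258:,:]&=False
b=cv2.morphologyEx(b.astype(np.uint8),cv2.MORPH_OPEN,np.ones((5,5)));c=blob(b);print("board",rect(cast("top",c,.013)))
p=cast("top",[[173,249],[382,259],[383,201],[176,192]],.013).round(3);print(p.tolist())
print("can",cast("top",[194,272],.11).round(3),"jar",cast("top",[263,281],.12).round(3))
o=im.copy();o[g]=(255,0,0);o[gs>0]=(0,255,255);o[b>0]=(0,0,255)
cv2.imwrite("pics/m.png",cv2.resize(o[180:340,160:460],None,fx=2.5,fy=2.5,interpolation=0))
# scene view: tin lid
im=cv2.imread("pics/scene0.png");h,s,v=tops(im);print("scene tin",[tuple(map(int,(h[y,335],s[y,335],v[y,335]))) for y in(240,255,262,268,275,290)])
E
```

```text
hsv tin 50 50 128 front [(53, 46, 127), (55, 47, 93), (8, 12, 84)] board 11 196 69 pink 170 112
tin (array([497.9, -67.9]), array([2.6, 6.5]), 44.1)
tin bright (array([497.9, -67.9]), array([2.6, 6.5]), 44.1)
pink (array([ 451.8, -183.2]), array([67.1, 67. ]), 73.7) [[0.4099999964237213, -0.20600000023841858], [0.4740000069141388, -0.22499999403953552], [0.49300000071525574, -0.1599999964237213], [0.42899999022483826, -0.1420000046491623]]
board (array([597.5,  75.1]), array([415.2, 118.1]), 86.4)
[[0.551, 0.283, 0.013], [0.525, -0.133, 0.013], [0.643, -0.138, 0.013], [0.667, 0.279, 0.013]]
can [[0.495 0.219 0.11 ]] jar [[0.476 0.093 0.12 ]]
scene tin [(48, 32, 120), (48, 32, 121), (48, 32, 120), (48, 31, 123), (50, 26, 58), (51, 31, 58)]
```

View pics/m.png

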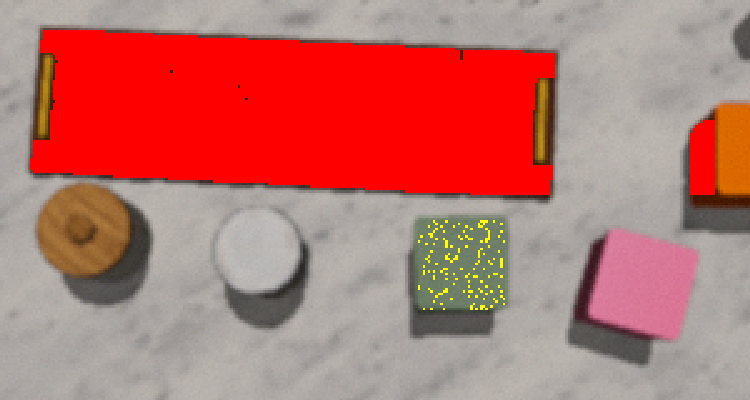

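The mask overlay covers the board well (bounded at about x 30–556 in the crop); the tin's saturation threshold was too strict, its lid being at crop (415–508, 215–310).

Run:
```python
from h import *
im=cv2.imread("pics/top0.png");h,s,v=tops(im)
roi=np.zeros_like(h);roi[262:320,315:380]=1
g=((h>35)&(h<80)&(s>30)&(v>85)&(roi>0)).astype(np.uint8);g=cv2.morphologyEx(g,cv2.MORPH_CLOSE,np.ones((3,3)))
P=cast("top",blob(g),.101);print("tin",rect(P),cv2.boxPoints(cv2.minAreaRect(P[:,:2].astype(np.float32))).round(4).tolist())
c,sz,a=cv2.minAreaRect(P[:,:2].astype(np.float32))
ye=-3.6*np.pi/180;ex=np.array([np.cos(ye),np.sin(ye)]);ey=np.array([-ex[1],ex[0]])
bo=np.array([.5975,.0751]);d=np.array(c)-bo;print("tin in board",d@ex,d@ey)
# scene
im=cv2.imread("pics/scene0.png");h,s,v=tops(im)
roi=np.zeros_like(h);roi[225:300,305:365]=1
g=((h>35)&(h<80)&(s>15)&(v>90)&(roi>0)).astype(np.uint8);g=cv2.morphologyEx(g,cv2.MORPH_OPEN,np.ones((3,3)))
print("tin scene",rect(cast("scene",blob(g),.101)))
```

```text
tin (array([469.6, -51.4]), array([67.4, 67.2]), 89.1) [[0.43540000915527344, -0.08460000157356262], [0.5026999711990356, -0.08569999784231186], [0.5037000179290771, -0.018300000578165054], [0.43650001287460327, -0.01720000058412552]]
tin in board -0.11972185335030691 -0.13432926467897255
tin scene (array([469.1, -53.5]), array([67.4, 67.7]), 89.8)
```

Run:
```python
from scipy.spatial.transform import Rotation as R
import numpy as np
from cell import r
s=r.get_state();A=R.from_euler('xyz',s["ee_rot"]);y=A.as_matrix()[:,1];print(y)
a=np.degrees(np.arctan2(y[1],y[0]));T=R.from_euler('z',-3.6,degrees=True)*R.from_euler('y',-35,degrees=True)*R.from_euler('x',180,degrees=True)
T=T*R.from_euler('z',180,degrees=True)
print(a,np.degrees((T*A.inv()).as_rotvec()),np.degrees((T*R.from_euler('z',180,degrees=True)*A.inv()).as_rotvec()),T.as_matrix().round(2))
```

```text
[ 0.40572353  0.91399364 -0.00201183]
66.06347302114747 [ -8.26656857 -34.20768334  19.73231462] [  47.54410852  -11.81100707 -152.9961991 ] [[-0.82  0.06  0.57]
 [ 0.05  1.   -0.04]
 [-0.57 -0.   -0.82]]
```

Call:
jog_arm(series=[[2, -5, 0, 0, 0, 0, 0], [4, -12, 0, -2, -8, 4, 0], [6, -20, 0, -4, -16, 9, 0], [8, -28, 0, -6, -25, 14, 0], [10, -36, 0, -8.3, -34.2, 19.7, 0], [12, -44, -2, -8.3, -34.2, 19.7, 0], [14, -50, -5, -8.3, -34.2, 19.7, 0], [16.2, -55, -8, -8.3, -34.2, 19.7, 0], [16.2, -55, -13, -8.3, -34.2, 19.7, 0], [16.2, -55, -17, -8.3, -34.2, 19.7, 0], [16.2, -55, -19.5, -8.3, -34.2, 19.7, 0], [16.2, -55, -19.5, -8.3, -34.2, 19.7, 0]])

```text
time: 1.3
tcp_pos: [0.3826, -0.0063, 0.0765]
ee_rot: [3.14, 0.611, 3.078]
wrist_force: [1.7, 0.4, -0.1]
opening: 0.0425
finger_force: 0.0
```

Call:
jog_arm(series=[[0.2, -4, -4, 0, 0, 0, 0], [0.2, -4, -4, 0, 0, 0, 0], [0.2, -4, -4, 0, 0, 0, 0]])

```text
time: 1.6
tcp_pos: [0.383, -0.0458, 0.0351]
ee_rot: [3.137, 0.604, 3.072]
wrist_force: [-0.3, 0.5, -0.2]
opening: 0.0426
finger_force: 0.0
```

Run:
```python
from h import *
s=r.get_state();print(s["tcp_pos"],s["ee_rot"])
a=r.grab_frame("scene");cv2.imwrite("pics/s1.png",a);cv2.imwrite("pics/s1c.png",cv2.resize(a[180:380,220:480],None,fx=2.5,fy=2.5))
```

```text
[ 0.38304598 -0.04581546  0.03506845] [3.13691872 0.60440364 3.07162738]
```

View pics/s1c.png

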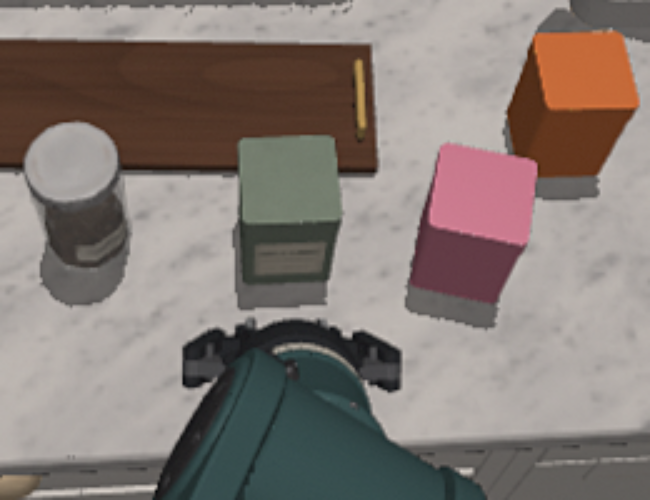

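The gripper stands squarely behind the tin (crop (290,350) vs tin (288,210)), clear of the jar and the pink box. I'll lower 1 cm and slide slowly.

Call:
jog_arm(series=[[0, 0, -1, 0, 0, 0, 0], [1.5, -0.1, -1, 0, 0, 0, 0], [3, -0.2, -1, 0, 0, 0, 0], [3.5, -0.2, -1, 0, 0, 0, 0], [4, -0.25, -1, 0, 0, 0, 0], [4.5, -0.3, -1, 0, 0, 0, 0], [4.9, -0.3, -1, 0, 0, 0, 0], [5.3, -0.35, -1, 0, 0, 0, 0], [5.7, -0.35, -1, 0, 0, 0, 0], [6.1, -0.4, -1, 0, 0, 0, 0], [6.4, -0.4, -1, 0, 0, 0, 0], [6.4, -0.4, -1, 0, 0, 0, 0]])

```text
time: 2.85
tcp_pos: [0.4495, -0.0487, 0.0282]
ee_rot: [3.14, 0.61, 3.079]
wrist_force: [0.3, -0.5, -0.7]
opening: 0.0426
finger_force: 0.0
```

```bash
cat > tin.py <<'E'
from h import *
def tin(z=.101):
    im=r.grab_frame("scene");h,s,v=tops(im)
    roi=np.zeros_like(h);roi[200:300,295:375]=1
    g=((h>35)&(h<80)&(s>15)&(v>90)&(roi>0)).astype(np.uint8);g=cv2.morphologyEx(g,cv2.MORPH_OPEN,np.ones((3,3)))
    c,sz,a=rect(cast("scene",blob(g),z))
    ye=-3.6*np.pi/180;ex=np.array([np.cos(ye),np.sin(ye)]);d=c-np.array([597.5,75.1])
    print("tin",c,sz,a,"board frame",d@ex,d@[-ex[1],ex[0]],r.get_state()["tcp_pos"],r.get_state()["wrist_force"]);return im
E
python3 -c "
from tin import *
tin()"
```

```text
tin [490.5 -58. ] [66.6 67.1] 86.8 board frame -98.43144179247344 -139.55594314343946 [ 0.44931636 -0.04862821  0.02813899] [-0.79872337 -0.2820624   0.19859852]
```

Call:
jog_arm(series=[[0.2, 0, 0, 0, 0, 0, 0], [0.4, 0, 0, 0, 0, 0, 0], [0.5, 0, 0, 0, 0, 0, 0], [0.5, 0, 0, 0, 0, 0, 0]])

```text
time: 3.3
tcp_pos: [0.4541, -0.0485, 0.028]
ee_rot: [3.14, 0.61, 3.079]
wrist_force: [-0.2, -0.4, -0.5]
opening: 0.0428
finger_force: 0.2
```

```bash
python3 -c "
from tin import *
tin()"
```

```text
tin [493.8 -58. ] [66.3 69.2] 86.8 board frame -95.13795358866014 -139.34873442899274 [ 0.45413789 -0.04848522  0.02808978] [ 0.17559991 -0.01081009  0.3261473 ]
```

Call:
jog_arm(series=[[0.1, 0, 0, 0, 0, 0, 0], [0.2, 0, 0, 0, 0, 0, 0], [0.3, 0, 0, 0, 0, 0, 0]])

```text
time: 3.65
tcp_pos: [0.4565, -0.0484, 0.0278]
ee_rot: [3.14, 0.608, 3.08]
wrist_force: [-17.0, 0.3, 12.0]
opening: 0.0425
finger_force: 8.4
```

```bash
python3 -c "
from tin import *
tin()"
```

```text
tin [495.7 -58. ] [66.1 69.3] 86.8 board frame -93.24170280464645 -139.22943244188704 [ 0.45642982 -0.04839866  0.02786351] [-12.867692     0.54870825   9.50887436]
```

Wrist force of 17 N and board-frame x ≈ −0.093: the tin is against the stop, aligned within 1°. Back off, rise, recentre.

Call:
jog_arm(series=[[-2, 0, 0, 0, 0, 0, 0], [-2.5, -0.5, 3, 0, 0, 0, 0], [-2, -0.6, 5.6, 0, 0, 0, 0], [-1, -0.6, 5.6, 0, 0, 0, 0], [-0.4, -0.6, 5.7, 0, 0, 0, 0], [0, -0.6, 5.9, 0, 0, 0, 0], [0.4, -0.65, 6.1, 0, 0, 0, 0], [0.9, -0.7, 6.4, 0, 0, 0, 0], [1.4, -0.7, 6.7, 0, 0, 0, 0], [1.9, -0.75, 7, 0, 0, 0, 0]])

```text
time: 4.7
tcp_pos: [0.4763, -0.0559, 0.098]
ee_rot: [3.14, 0.609, 3.079]
wrist_force: [-0.3, -0.2, -0.4]
opening: 0.0428
finger_force: 0.1
```

Run:
```python
from tin import *
a=r.grab_frame("scene");cv2.imwrite("pics/s2c.png",cv2.resize(a[150:350,220:480],None,fx=2.5,fy=2.5))
```

```text
(no output)
```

View pics/s2c.png

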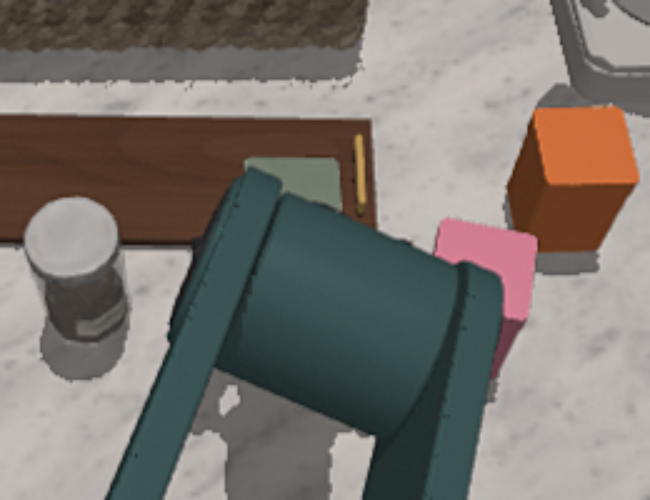

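The arm hides most of the tin; its lid's far edge at crop (245–340,157) has moved forward over the board, clear of the brass handle at (360,180). Continue the push.

Call:
jog_arm(series=[[0.6, 0, 0.3, 0, 0, 0, 0], [1.2, -0.1, 0.5, 0, 0, 0, 0], [1.8, -0.1, 0.7, 0, 0, 0, 0], [2.4, -0.15, 0.8, 0, 0, 0, 0], [3, -0.2, 0.9, 0, 0, 0, 0], [3.6, -0.2, 1, 0, 0, 0, 0], [4.2, -0.25, 1, 0, 0, 0, 0], [4.8, -0.3, 1, 0, 0, 0, 0], [5.3, -0.3, 1, 0, 0, 0, 0], [5.3, -0.3, 1, 0, 0, 0, 0], [5.3, -0.3, 1, 0, 0, 0, 0]])

```text
time: 5.85
tcp_pos: [0.5291, -0.059, 0.108]
ee_rot: [3.14, 0.61, 3.079]
wrist_force: [0.6, -0.4, -0.5]
opening: 0.0424
finger_force: 0.0
```

Run:
```python
from tin import *
a=r.grab_frame("top");cv2.imwrite("pics/s3c.png",cv2.resize(a[150:350,160:480],None,fx=2.4,fy=2.4))
```

```text
(no output)
```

View pics/s3c.png

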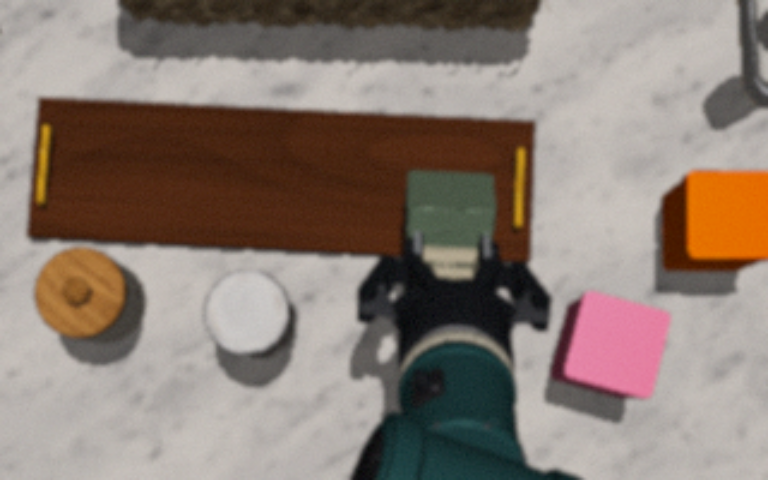

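The tin shows tipped, at crop (407–495, 170–275) with the label upward, and the wrist force is zero. Retract and check whether it lies flat.

Call:
jog_arm(series=[[-1, 0, 1, 0, 0, 0, 0], [-4, 0, 3, 0, 0, 0, 0], [-8, 0, 6, 0, 0, 0, 0], [-13, 0, 8, 0, 0, 0, 0], [-17, 0, 10, 0, 0, 0, 0], [-20, 0, 10, 0, 0, 0, 0], [-20, 0, 10, 0, 0, 0, 0]])

```text
time: 6.6
tcp_pos: [0.375, -0.076, 0.2085]
ee_rot: [3.13, 0.577, 3.077]
wrist_force: [-0.0, -0.3, -1.0]
opening: 0.043
finger_force: 0.0
```

Run:
```python
from tin import *
a=r.grab_frame("top");b=r.grab_frame("scene")
cv2.imwrite("pics/t4.png",a);cv2.imwrite("pics/s4.png",b)
cv2.imwrite("pics/c4.png",np.hstack([cv2.resize(x,(390,400)) for x in(a[190:320,310:437],b[160:290,290:417])]))
```

```text
(no output)
```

View pics/c4.png

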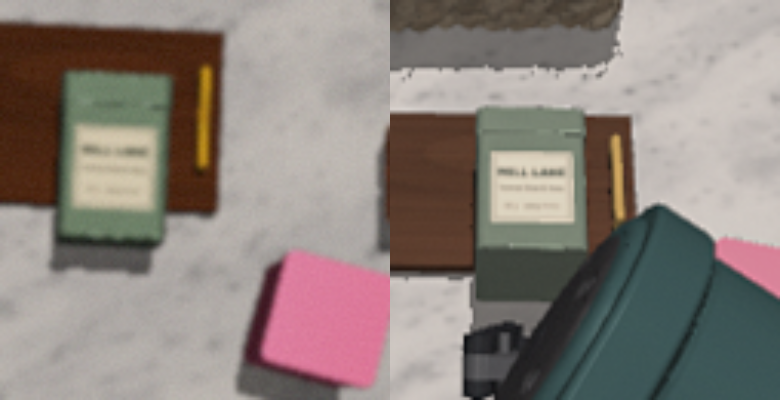

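The tin lies flat with its label up and lid away (left crop (57–172, 70–242)), overhanging the front edge a little. Measure the position.

```bash
cat > m.py <<'E'
from h import *
def m(a):
    h,s,v=tops(a);roi=np.zeros_like(h);roi[205:290,322:372]=1
    g=((h>33)&(h<85)&(s>28)&(v>75)&(roi>0)).astype(np.uint8);g=cv2.morphologyEx(g,cv2.MORPH_OPEN,np.ones((3,3)))
    P=cast("top",blob(g),.081);q=cv2.boxPoints(cv2.minAreaRect(P[:,:2].astype(np.float32)))*1000
    ye=-3.6*np.pi/180;ex=np.array([np.cos(ye),np.sin(ye)]);d=q-[597.5,75.1]
    print(rect(P),"board x of corners",(d@ex).round(1),"y",(d@[-ex[1],ex[0]]).round(1))
    for n,uv,z in(("can",[194,272],.11),("jar",[263,281],.12)):print(n,a[uv[1],uv[0]])
E
python3 - <<'E'
from m import *
m(cv2.imread("pics/t4.png"))
E
```

```text
(array([553.4, -60.5]), array([ 64.5, 101.4]), 86.4) board x of corners [-86.2  15.1  15.1 -86.2] y [-170.3 -170.3 -105.9 -105.9]
can [ 35  77 122]
jar [185 186 190]
```

```bash
python3 -c "
from m import *
m(r.grab_frame('top'));print(r.job_done())"
```

```text
(array([553.7, -60.6]), array([ 64.5, 102.1]), 86.5) board x of corners [-86.2  15.9  15.9 -86.2] y [-170.5 -170.4 -105.9 -106. ]
can [ 32  80 125]
jar [184 186 189]
the job is handed in; nothing more can be done
None
```

I handed the job in with the tin flat and straight across the board, lid away from the robot, about 75% of its length on the board and its underside about 26 mm outside the front edge; the canister and jar still stand in their places, and no verdict came back.

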